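Find the heaviest sugar canister by feel

ROBOT

A 6-joint arm with a two-finger parallel gripper is mounted at the origin on the work surface. World frame = base frame: x ahead of the robot, y to its left, z up, the work surface at z = 0. Lengths are in m, angles in rad, forces in N, time in s.
With the tool pointing down it reaches from about 0.3 to 0.825 m from the base axis. Payload 5.4 kg.
Tool frame: the origin (TCP) lies at the very end of the fingers, on their centre line; the grasp point (between the pads) lies 19 mm behind it; z points along the fingers, x is the direction in which the jaws open and shut, and the axes are right-handed (so a half turn about z gives the same grasp; the last joint's range is limited). The gripper opens to 92 mm and grips with 3 to 60 N. Pads are 20 mm wide; open, the fingers measure 128 mm over their backs; the gripper's body (75 mm by 189 mm) begins 69 mm behind the grasp point.
Start: joints at [-1.522, 0.158, 1.597, -0, 1.386, -0.21], TCP at [0.147, -0.556, 0.188] pointing down, gripper open.
Joint ranges: [-2.91, 2.91], [-0.94, 2.29], [0.18, 2.7], [-1.29, 4.43], [0.17, 2.64], [-3, 3]. Speed limits (rad/s): [2.57, 2.57, 3.14, 3.14, 3.14, 3.14].

INTERFACE

Orientations are given as a rotation vector (axis times angle).
In Python, from workcell import bot gives the robot as it stands. Calls block until the motion is done:
- bot.goto(position, orientation): joint-space move of the TCP to a pose.
- bot.line_to(position, rot=None, max_speed=0.15): straight line of the TCP; rot=None keeps the orientation; max_speed is the mean speed in m/s.
- bot.set_joints(angles): joint-space move.
- bot.set_gripper(opening, newtons=None): opening from 0.0 (shut) to 1.0 (fully open); newtons is the grip in N (None keeps the last); returns when the fingers have stopped.
- bot.hold(seconds).
- bot.inverse_kinematics(position, orientation): joint angles nearest the present ones, or None.
- bot.read_camera(name): name is "scene" or "top" or "wrist"; returns a dict with "pixels" (480x640x3 uint8, blue, green, red), "fx", "fy", "cx", "cy" (pixels), "R" (3x3) and "t" (3): a world point X has camera coordinates R X + t. Camera axes: x right, y down, z forward; pixel columns grow to the right and rows downward; lengths in m; the calibration is good to about 2 mm. A picture is of the moment at which its call begins. There is no depth.
A pose or a line that the arm cannot do raises bot.MotionError and nothing moves.
- bot.job_done(): hands the job in, once; it reports no verdict.
Readings, each from a call of its own:
- bot.current_clock(): time.
- bot.current_joints(): joint angles.
- bot.current_joint_vel(): joint speeds.
- bot.current_effort(): joint torques, N m.
- bot.current_ee_pos(): TCP position.
- bot.current_tool_rot(): TCP orientation.
- bot.current_contact_force(): force on the tool from outside, world axes, zero at the start.
- bot.current_ft_torque(): the same for the moment, N m.
- bot.current_opening(): opening from 0.0 (shut) to 1.0 (fully open).
Only numpy, scipy, OpenCV 4.12 (cv2) and the standard library are available. Lean on these libraries where they do the work, as an engineer would, in place of code of your own. Each camera call takes 0.05 s, during which the arm holds its last target.

TASK

Take the wooden paddle off the three steel canisters and lay it flat on the chopping board, in from the edges. Then heft the canisters one at a time from your left to your right, lifting each about 5 cm clear and standing it upright back in the tray before the next, and finish while holding up only the heaviest, upright and still, about 15 cm above the tray, with the two others standing in the tray. Do not drop or tip anything, and leave the bottle, jar and bowl alone.

Things in the scene. Friction and masses are not known exactly. Their poses are not given: they have to be found in the camera images.
- tin_left: the leftmost (from the robot; left is +y) of three identical closed steel canisters, diameter 60 mm (lid 61), height 112, lid 20 deep, fixed on. Origin: centre of underside; z up. About 115 mm from its neighbour. Holds a snug unseen lump of rock sugar; any of the three may be heaviest: each weighs 0.15 to 0.8 kg in all, the heaviest at least 0.2 kg more than the next.
- tin_mid: the middle (from the robot; left is +y) of three identical closed steel canisters, diameter 60 mm (lid 61), height 112, lid 20 deep, fixed on. Origin: centre of underside; z up. About 115 mm from its neighbour. Holds a snug unseen lump of rock sugar; any of the three may be heaviest: each weighs 0.15 to 0.8 kg in all, the heaviest at least 0.2 kg more than the next.
- tin_right: the rightmost (from the robot; left is +y) of three identical closed steel canisters, diameter 60 mm (lid 61), height 112, lid 20 deep, fixed on. Origin: centre of underside; z up. About 115 mm from its neighbour. Holds a snug unseen lump of rock sugar; any of the three may be heaviest: each weighs 0.15 to 0.8 kg in all, the heaviest at least 0.2 kg more than the next.
- paddle: wooden stirring paddle lying across the three lids, 340 mm long, 0.13 kg, flat underside. Along its y: straight handle 24 mm wide, 20 thick from y = -170 to +70 mm, with a blade 62 wide, 9 thick from +60 to +170. Origin: on the underside, midway along (on the handle, over the middle canister at the start; centre of mass within 25 mm of it); z up.
- board: white plastic chopping board lying fixed on the counter to the robot's left of the tray, 340 mm along its x, 200 mm along its y, 15 mm thick. Origin: centre of the underside; z up.
- tray: shallow stainless tray fixed on the counter, 220 mm along its x, 380 mm along its y, rim 20 mm high and 4 mm thick, floor 4 mm thick. Origin: centre of the underside. The canisters stand in a row along its y axis.
- bottle: bystander: green glass bottle, diameter 62 mm, height 190 mm, beyond the tray; origin at the centre of its underside.
- jar: bystander: amber glass jar, diameter 70 mm, height 90 mm, beyond the board; origin at the centre of its underside.
- bowl: bystander: white bowl, diameter 130 mm, height 55 mm, to the robot's right of the tray; origin at the centre of its underside.
Things that resemble listed ones, but are neither listed nor needed, are in the scene too. What is shaped like the tin_right but turquoise is not meant.

How it is judged:
On the way, in this order (a step that is already met when the one before it is completed fails the run):
1. the paddle lies flat on the chopping board, let go (x of paddle in the frame of board between -0.13 and 0.13 m and y of paddle in the frame of board between -0.09 and 0.09 m and (angle between paddle's own z axis and vertical below 0.12 rad or angle between paddle's own z axis and vertical above 3.02 rad) and contact force between paddle and board above 0.5 N and contact force between paddle and the fingers below 0.05 N and linear speed of paddle below 0.03 m/s), for 0.2 s.
2. the leftmost canister is lifted clear of the tray (z of tin_left in the frame of tray above 0.025 m and contact force between tin_left and tray below 0.05 N), for 0.05 s.
3. the leftmost canister stands upright in the tray again (contact force between tin_left and tray above 1 N and z of tin_left in the frame of tray below 0.01 m and angle between tin_left's own z axis and vertical below 0.1 rad), for 0.2 s.
4. the middle canister is lifted clear of the tray (z of tin_mid in the frame of tray above 0.025 m and contact force between tin_mid and tray below 0.05 N), for 0.05 s.
5. the middle canister stands upright in the tray again (contact force between tin_mid and tray above 1 N and z of tin_mid in the frame of tray below 0.01 m and angle between tin_mid's own z axis and vertical below 0.1 rad), for 0.2 s.
6. the rightmost canister is lifted clear of the tray (z of tin_right in the frame of tray above 0.025 m and contact force between tin_right and tray below 0.05 N), for 0.05 s.
At the end, for the whole second after the job is handed in: Paddle flat and free on the board, its middle within 130 mm along and 90 mm across of its centre; heaviest canister held by the fingers alone over 95 mm above the tray, upright within 0.3 rad, still; the others (each pressing the tray with under 4.75 N) stand free and upright on its floor (all of step 1 and ((z of tin_left in the frame of tray above 0.095 m and angle between tin_left's own z axis and vertical below 0.3 rad and contact force between tin_left and the fingers above 2 N and contact force between tin_left and tray below 0.05 N and contact force between tin_left and board below 0.05 N and contact force between tin_left and paddle below 0.05 N and linear speed of tin_left below 0.05 m/s and (contact force between tin_mid and tray above 1 N and z of tin_mid in the frame of tray below 0.01 m and angle between tin_mid's own z axis and vertical below 0.1 rad) and contact force between each of tin_mid, tin_right and tray below 4.75 N and contact force between each of tin_mid, tin_right and the fingers below 0.05 N and linear speed of each of tin_mid, tin_right below 0.03 m/s and contact force between tin_left and tin_mid below 0.05 N and (contact force between tin_right and tray above 1 N and z of tin_right in the frame of tray below 0.01 m and angle between tin_right's own z axis and vertical below 0.1 rad) and contact force between tin_left and tin_right below 0.05 N) or (z of tin_mid in the frame of tray above 0.095 m and angle between tin_mid's own z axis and vertical below 0.3 rad and contact force between tin_mid and the fingers above 2 N and contact force between tin_mid and tray below 0.05 N and contact force between tin_mid and board below 0.05 N and contact force between tin_mid and paddle below 0.05 N and linear speed of tin_mid below 0.05 m/s and (contact force between tin_left and tray above 1 N and z of tin_left in the frame of tray below 0.01 m and angle between tin_left's own z axis and vertical below 0.1 rad) and contact force between each of tin_left, tin_right and tray below 4.75 N and contact force between each of tin_left, tin_right and the fingers below 0.05 N and linear speed of each of tin_left, tin_right below 0.03 m/s and contact force between tin_mid and tin_left below 0.05 N and (contact force between tin_right and tray above 1 N and z of tin_right in the frame of tray below 0.01 m and angle between tin_right's own z axis and vertical below 0.1 rad) and contact force between tin_mid and tin_right below 0.05 N) or (z of tin_right in the frame of tray above 0.095 m and angle between tin_right's own z axis and vertical below 0.3 rad and contact force between tin_right and the fingers above 2 N and contact force between tin_right and tray below 0.05 N and contact force between tin_right and board below 0.05 N and contact force between tin_right and paddle below 0.05 N and linear speed of tin_right below 0.05 m/s and (contact force between tin_left and tray above 1 N and z of tin_left in the frame of tray below 0.01 m and angle between tin_left's own z axis and vertical below 0.1 rad) and contact force between each of tin_left, tin_mid and tray below 4.75 N and contact force between each of tin_left, tin_mid and the fingers below 0.05 N and linear speed of each of tin_left, tin_mid below 0.03 m/s and contact force between tin_right and tin_left below 0.05 N and (contact force between tin_mid and tray above 1 N and z of tin_mid in the frame of tray below 0.01 m and angle between tin_mid's own z axis and vertical below 0.1 rad) and contact force between tin_right and tin_mid below 0.05 N))); the arm keeps its last pose, push and grip.
It fails at once if a canister is tipped over (angle between any of tin_left, tin_mid, tin_right's own z axis and vertical above 0.6 rad).
It fails at once if a canister is dropped or thrown ((linear speed of tin_left above 0.65 m/s and contact force between tin_left and the fingers below 0.05 N) or (linear speed of tin_mid above 0.65 m/s and contact force between tin_mid and the fingers below 0.05 N) or (linear speed of tin_right above 0.65 m/s and contact force between tin_right and the fingers below 0.05 N)).
It fails at once if the paddle is dropped or thrown (linear speed of paddle above 0.75 m/s and contact force between paddle and the fingers below 0.05 N).
It fails at once if the bottle, jar or bowl is moved by more than 3 cm (distance of any of bottle, jar, bowl from where it was at the start of the episode above 0.03 m).
It also fails if it takes over 72 s, if anything falls off the work surface, if the arm or the gripper's body presses on something with over 40 N, if the wrist force passes 120 N, or if a joint passes its speed limit or range.

## Working session

There is one attempt and no reset: what is moved stays moved. The work goes in short steps, each a Python script; the robot and the scene stay as the last script left them, time stands still between calls to the robot, and variables do not carry over. Pictures are saved under pics/ and viewed, and the job is handed in when it is done.

```bash
mkdir -p pics; python3 - <<'E'
from workcell import bot
import cv2,numpy as np
for n in ("scene","top","wrist"):
    c=bot.read_camera(n); cv2.imwrite(f"pics/{n}0.png",c["pixels"])
    R=np.array(c["R"]);t=np.array(c["t"])
    print(n,c["fx"],c["fy"],c["cx"],c["cy"],"pos",-R.T@t, R[2])
    np.savez(f"{n}0.npz",p=c["pixels"],R=R,t=t,k=[c["fx"],c["fy"],c["cx"],c["cy"]])
print(bot.current_clock(),bot.current_tool_rot(),bot.current_contact_force())
E
```

```text
scene 480.5384595954896 480.5384595954896 317.89663829647833 235.444630005896 pos [1.68551779 0.2502723  0.86172664] [-0.78198949 -0.25199321 -0.57008057]
top 457.4376247112214 457.4376247112214 308.4442796521853 242.5870063105733 pos [ 0.4335597  -0.084549    1.12647224] [ 0.19808977 -0.01224115 -0.98010744]
wrist 403.24654490414963 403.24654490414963 315.0616021626402 235.0784839478124 pos [ 0.21563369 -0.53736977  0.38329067] [-0.24221488 -0.06124372 -0.96828775]
0.15 [-2.48856712e+00  1.91562592e+00  1.48301100e-03] [ 0.69736716 -0.40385682  0.09588053]
```

View pics/scene0.png

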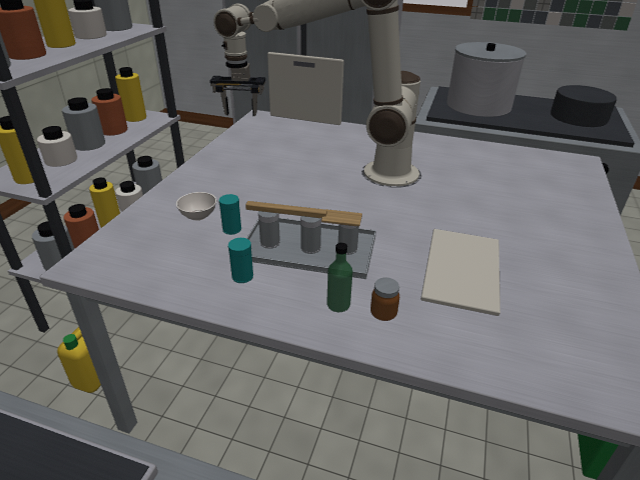

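View pics/top0.png

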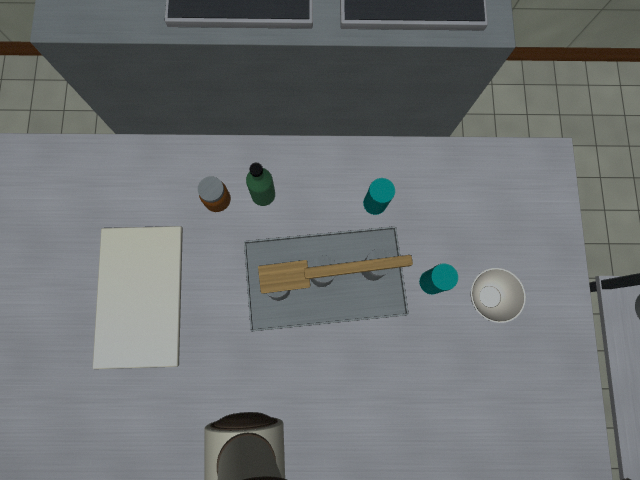

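The top view shows the paddle (blade at px ~285,277, handle running to 410,261) over three lids. The board is at left (95–182, 227–368) and the tray around (327,280). The bottle is at (262,190), the jar at (213,193) and the bowl at (498,295), with turquoise decoys at (378,197) and (438,280). Next I'll measure them.

```bash
cat > h.py <<'E'
import cv2,numpy as np
class Cam:
    def __init__(s,c):
        s.p=c["pixels"];s.R=np.array(c["R"]);s.t=np.array(c["t"]);s.fx,s.fy,s.cx,s.cy=(c[k] for k in("fx","fy","cx","cy"));s.o=-s.R.T@s.t
    def ray(s,u,v):
        return s.R.T@np.array([(u-s.cx)/s.fx,(v-s.cy)/s.fy,1.])
    def pt(s,u,v,z):
        d=s.ray(u,v); return s.o+d*(z-s.o[2])/d[2]
    def pts(s,uv,z): return np.array([s.pt(u,v,z)[:2] for u,v in uv])
def load(n):
    f=np.load(n);k=f["k"];return Cam(dict(pixels=f["p"],R=f["R"],t=f["t"],fx=k[0],fy=k[1],cx=k[2],cy=k[3]))
def contours(m,amin=100):
    cs,_=cv2.findContours(m.astype(np.uint8),cv2.RETR_EXTERNAL,cv2.CHAIN_APPROX_NONE)
    return sorted([c[:,0,:] for c in cs if cv2.contourArea(c)>amin],key=lambda c:-len(c))
def rect(P):
    return cv2.minAreaRect((P*1000).astype(np.float32))
E
python3 - <<'E'
from h import *
np.set_printoptions(precision=4,suppress=True)
c=load("top0.npz");hsv=cv2.cvtColor(c.p,cv2.COLOR_BGR2HSV)
for q in [(285,277),(350,268),(140,300),(315,300),(200,400),(378,190),(325,282)]: print(q,hsv[q[1],q[0]])
H,S,V=cv2.split(hsv)
wood=(H<25)&(S>90)&(V>60)
for k in contours(wood,300):
    x=k[:,0]
    print("wood",k.min(0),k.max(0),len(k))
k=[k for k in contours(wood,300) if 225<k[:,1].mean()<320][0]
h=k[k[:,0]>320]; P=c.pts(h,0.136); r=rect(P);print("handle",r)
a=k[:,0].min();b=k[k[:,0]<303]; print("blade",rect(c.pts(b,0.125)))
bl=c.pts(k[k[:,0]<262],0.125).mean(0); ha=c.pts(k[k[:,0]>410],0.136).mean(0); print("ends",bl,ha,np.linalg.norm(bl-ha))
brd=(V>190)&(S<40)
for k in contours(brd,1500): print("board",rect(c.pts(k,0.015)),k.min(0),k.max(0))
E
```

```text
(285, 277) [ 19 118 127]
(350, 268) [ 19 118 127]
(140, 300) [ 41  12 173]
(315, 300) [102  23 113]
(200, 400) [109  15 138]
(378, 190) [ 90 234 120]
(325, 282) [96 14 91]
wood [258 255] [412 292] 349
handle ((583.4828491210938, -223.38275146484375), (24.340496063232422, 202.2591094970703), 7.49001932144165)
blade ((559.578369140625, -37.99314880371094), (60.349021911621094, 98.16426086425781), 7.526393890380859)
ends [0.5558 0.0095] [ 0.5949 -0.3228] 0.3346379099403359
```

```bash
python3 - <<'E'
from h import *
c=load("top0.npz");im=c.p[200:350,220:440];cv2.imwrite("pics/crop_top.png",cv2.resize(im,None,fx=3.6,fy=3.6,interpolation=cv2.INTER_CUBIC))
c=load("scene0.npz");im=c.p[180:330,170:410];cv2.imwrite("pics/crop_scene.png",cv2.resize(im,None,fx=3.3,fy=3.3,interpolation=cv2.INTER_CUBIC))
E
```

```text
(no output)
```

View pics/crop_top.png

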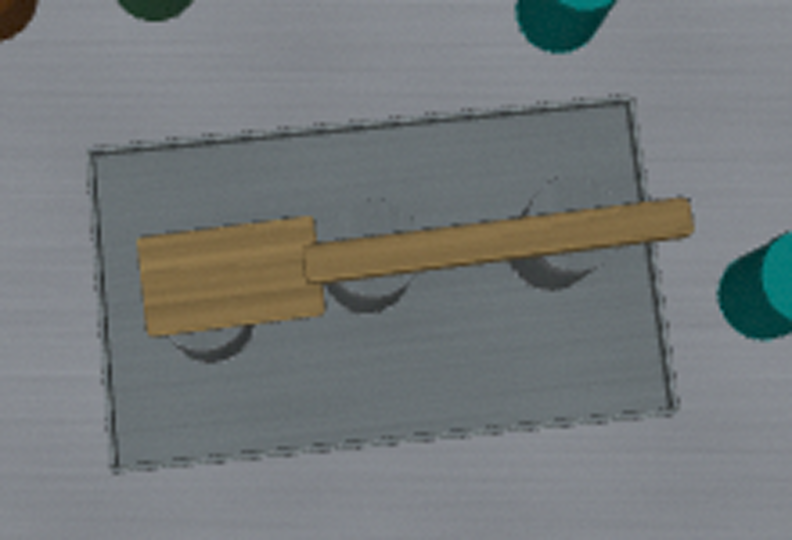

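View pics/crop_scene.png

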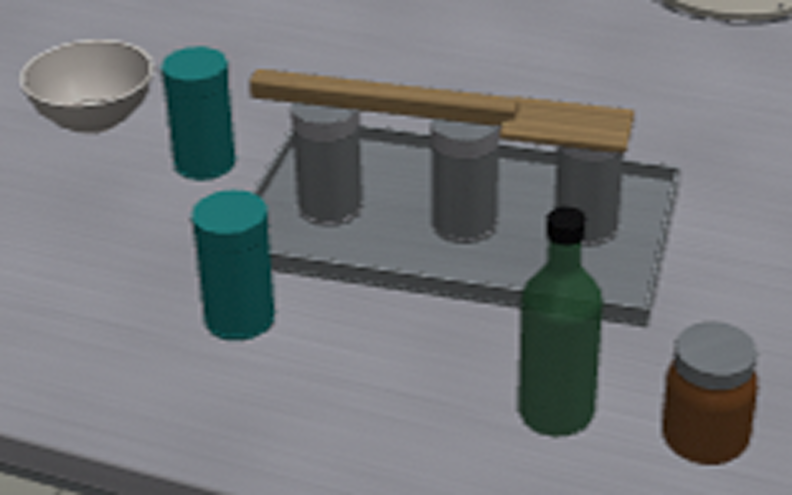

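The crops show the paddle lying skewed about 7.5° from y, with lids visible behind it in the scene view. The measured handle is 24.3 mm wide and the paddle about 335 mm long, which matches the spec. Now the board, tray, tins and bystanders.

```bash
python3 - <<'E'
from h import *
np.set_printoptions(precision=4,suppress=True)
c=load("top0.npz");H,S,V=cv2.split(cv2.cvtColor(c.p,cv2.COLOR_BGR2HSV))
for k in contours((V>158)&(S<30),1500):
  if k[:,0].max()<250: print("board",rect(c.pts(k,0.015)),k.min(0),k.max(0))
# tray corners (crop px /3.6 + offset), rim top z=.02
cor=np.array([(92,152),(629,99),(673,410),(117,469)])/3.6+[220,200]
Q=c.pts(cor,0.02);print("tray",Q,Q.mean(0),[np.linalg.norm(Q[i]-Q[(i+1)%4]) for i in range(4)])
def tri(c1,a,c2,b):
    d1,d2=c1.ray(*a),c2.ray(*b);A=np.stack([d1,-d2],1);s=np.linalg.lstsq(A,c2.o-c1.o,rcond=None)[0]
    p,q=c1.o+s[0]*d1,c2.o+s[1]*d2;return (p+q)/2,np.linalg.norm(p-q)
s=load("scene0.npz")
S_=lambda x,y:(x/3.3+170,y/3.3+180)
# paddle ends: handle end top mid, blade end mid in scene
print("handle end",s.pt(*S_(253,79),.136),"blade end", s.pt(*S_(630,128),.125))
print("paddle step",tri(c,(306.5,272.5),s,S_(516,108)))
# tin base near edges from scene: bottom-most pt on floor z=.004
for n,(x,y) in dict(right=(330,223),mid=(465,240),left=(588,243)).items():
    p=s.pt(*S_(x,y),.004); d=(p-s.o)[:2];d/=np.linalg.norm(d); print(n,p[:2]+d*.03)
print("bottle cap",tri(c,(256,169),s,S_(566,215)),"jar",tri(c,(211,188),s,S_(715,347)))
E
```

```text
board ((526.6821899414062, 313.18426513671875), (334.95428466796875, 194.09323120117188), 1.8317453861236572) [ 93 227] [179 368]
tray [[ 0.6572  0.0566]
 [ 0.6968 -0.3132]
 [ 0.4841 -0.3353]
 [ 0.4442  0.0336]] [ 0.5706 -0.1396] [np.float64(0.3718706002298822), np.float64(0.21389093279538726), np.float64(0.3710943007738865), np.float64(0.2142355822832822)]
handle end [ 0.6066 -0.3171  0.136 ] blade end [0.5555 0.0135 0.125 ]
paddle step (array([ 0.567 , -0.0895,  0.1307]), np.float64(0.007077180773241881))
right [ 0.5909 -0.2573]
mid [ 0.5731 -0.1297]
left [ 0.5397 -0.0209]
bottle cap (array([0.7838, 0.0183, 0.1898]), np.float64(0.0019183410123593085)) jar (array([0.7732, 0.1347, 0.0891]), np.float64(0.002872752914647431))
```

Board centre (0.527, 0.313) yaw 1.8°. The tray is at (0.571, −0.140), rotated about 6°, with its size within 2–3 % of spec. The paddle origin is about (0.575, −0.157), and the step at +70 mm triangulates consistently with that. Next: approach and grasp the paddle.

```bash
cat >> h.py <<'E'
from scipy.spatial.transform import Rotation as Ro
def down(yaw):  # tool x axis at yaw (rad) in world, z down
    x=np.array([np.cos(yaw),np.sin(yaw),0]);z=np.array([0,0,-1.]);y=np.cross(z,x)
    return Ro.from_matrix(np.stack([x,y,z],1)).as_rotvec()
E
python3 - <<'E'
from h import *
from workcell import bot
np.set_printoptions(precision=3,suppress=True)
b=np.radians
for nm,p,ys in [("padd",(.574,-.147,.119),(6.9,186.9)),("place",(.527,.313,.0175),(91.8,-88.2)),("tin",(.571,-.14,.047),(6,96,-84,-174))]:
    for y in ys:
        j=bot.inverse_kinematics(p,down(b(y)));print(nm,y,None if j is None else np.array(j))
bot.line_to([.147,-.556,.30],max_speed=.3)
y=6.9
bot.set_gripper(0.55,40)
bot.goto([.574,-.147,.22],down(b(y)))
print(bot.current_clock(),bot.current_ee_pos(),bot.current_contact_force(),bot.current_joints())
c=bot.read_camera("wrist");cv2.imwrite("pics/w1.png",c["pixels"])
E
```

```text
padd 6.9 [-0.454  0.263  1.616 -0.     1.262 -0.575]
padd 186.9 [-0.454  0.263  1.616 -0.     1.262  2.567]
place 91.8 [ 0.339  0.435  1.615 -0.     1.091 -1.263]
place -88.2 [0.339 0.435 1.615 0.    1.091 1.878]
tin 6 [-0.446  0.337  1.679 -0.     1.126 -0.551]
tin 96 [-0.446  0.337  1.679 -0.     1.126 -2.121]
tin -84 [-0.446  0.337  1.679 -0.     1.126  1.02 ]
tin -174 [-0.446  0.337  1.679 -0.     1.126  2.591]
3.5667 [ 0.574 -0.148  0.22 ] [ 0.875 -1.034  0.45 ] [-0.456  0.184  1.505 -0.     1.452 -0.575]
```

View pics/w1.png

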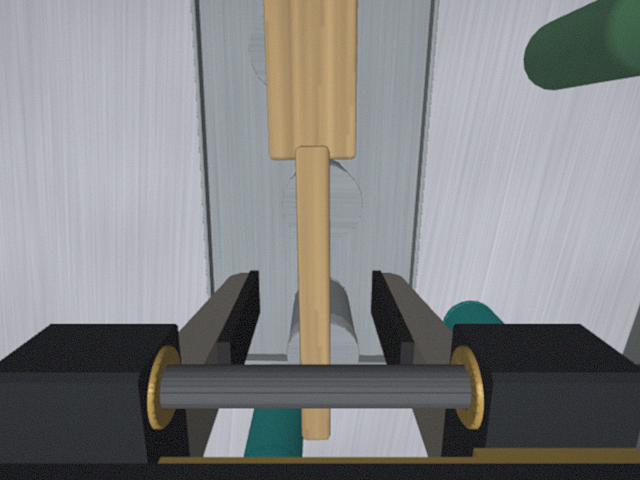

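The wrist view shows the handle (columns 298–330) centred between the fingers (258 and 372) and parallel to them. Next I'll descend and grip.

```bash
python3 - <<'E'
from h import *
from workcell import bot
np.set_printoptions(precision=3,suppress=True)
bot.line_to([.574,-.147,.119],max_speed=.1)
print(bot.current_contact_force())
bot.set_gripper(0.0,35)
print(bot.current_clock(),bot.current_opening()*92,bot.current_contact_force())
f0=np.array(bot.current_contact_force())
bot.line_to([.574,-.147,.15],max_speed=.06)
bot.hold(.2);print(bot.current_contact_force()-f0,bot.current_ft_torque(),bot.current_opening()*92)
bot.line_to([.574,-.147,.26],max_speed=.15)
for n in("scene","wrist"):
    c=bot.read_camera(n);cv2.imwrite(f"pics/{n}2.png",c["pixels"])
print(bot.current_clock())
E
```

```text
[ 0.172  1.001 -0.026]
5.6083 0.6282021120449043 [-0.561  0.306 -0.19 ]
[-0.216 -0.003  0.178] [-0.062 -0.07   0.011] 0.4255591564360697
7.4583
```

View pics/scene2.png

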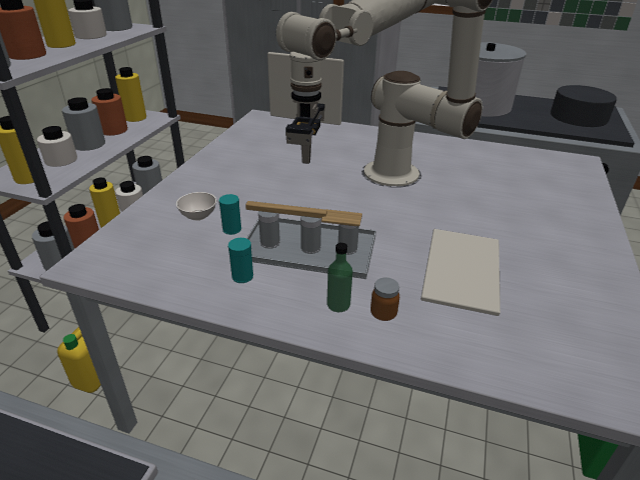

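View pics/wrist2.png

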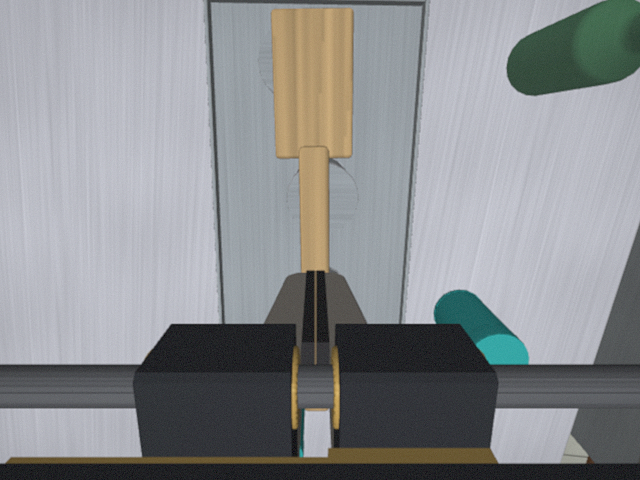

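The grip closed on nothing (0.6 mm), and the paddle hasn't moved. I'll check the geometry by projecting the TCP into the views.

```bash
python3 - <<'E'
from h import *
from workcell import bot
np.set_printoptions(precision=3,suppress=True)
p=np.array(bot.current_ee_pos());print(p,bot.current_tool_rot(),bot.current_joints(),bot.current_clock())
for n in("scene","top","wrist"):
    c=Cam(bot.read_camera(n))
    for X in (p,[.574,-.147,.136],[.574,-.147,0.119]):
        q=c.R@X+c.t;print(n,X,q[0]/q[2]*c.fx+c.cx,q[1]/q[2]*c.fy+c.cy)
    print(c.o)
    cv2.imwrite(f"pics/{n}3.png",c.p)
c=cv2.imread("pics/scene3.png");cv2.imwrite("pics/sc3c.png",cv2.resize(c[60:270,200:420],None,fx=2.8,fy=2.8))
E
```

```text
[ 0.573 -0.147  0.258] [-3.135 -0.189  0.004] [-0.455  0.167  1.45  -0.     1.528 -0.575] 7.4583
scene [ 0.573 -0.147  0.258] 305.5579922380505 170.43148072617402
scene [0.574, -0.147, 0.136] 305.41025666469244 208.71357587090682
scene [0.574, -0.147, 0.119] 305.4173490853989 213.71804893331557
[1.686 0.25  0.862]
top [ 0.573 -0.147  0.258] 335.057765985698 260.9735846399087
top [0.574, -0.147, 0.136] 331.2744717905992 269.52658670208467
top [0.574, -0.147, 0.119] 330.7993330626209 270.6004988537113
[ 0.434 -0.085  1.126]
wrist [ 0.573 -0.147  0.258] 313.65155021563254 272.13575004646265
wrist [0.574, -0.147, 0.136] 315.1840991055591 221.5368108221846
wrist [0.574, -0.147, 0.119] 315.20117061711454 217.20968916449144
[ 0.566 -0.077  0.455]
```

View pics/top3.png

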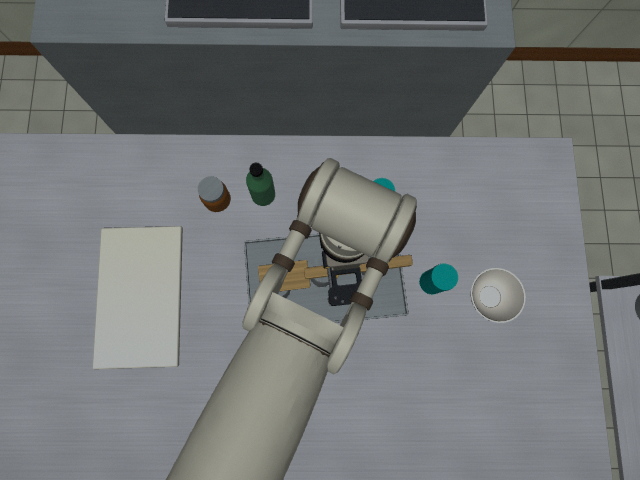

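View pics/sc3c.png

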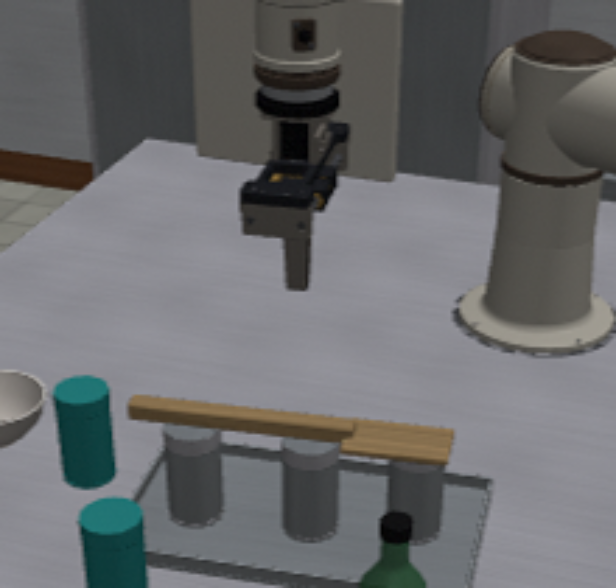

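```bash
cat >> h.py <<'E'
def tri(c1,a,c2,b):
    d1,d2=c1.ray(*a),c2.ray(*b);A=np.stack([d1,-d2],1);s=np.linalg.lstsq(A,c2.o-c1.o,rcond=None)[0]
    p,q=c1.o+s[0]*d1,c2.o+s[1]*d2;return (p+q)/2,np.linalg.norm(p-q)
def proj(c,X):
    q=c.R@np.array(X)+c.t;return np.array([q[0]/q[2]*c.fx+c.cx,q[1]/q[2]*c.fy+c.cy])
E
python3 - <<'E'
from h import *
from workcell import bot
np.set_printoptions(precision=4,suppress=True)
w=Cam(bot.read_camera("wrist"));t=load("top0.npz");s=load("scene0.npz")
T=lambda x,y:(x/3.6+220,y/3.6+200)
S_=lambda x,y:(x/3.3+170,y/3.3+180)
# step (handle end top centre), blade end corners
print("step w-t",tri(w,(314,148),t,T(304,264)),"w-s",tri(w,(314,148),s,S_(516,108)))
print("blade cor1",tri(w,(273,11),t,T(146,334)),"cor2",tri(w,(352,9),t,T(138,238)))
# tray corner far-left (in wrist top-left & right), rim z .02
print("tray",tri(w,(208,2),t,T(117,469)),tri(w,(426,3),t,T(92,152)))
print(w.pt(208,2,.02),w.pt(426,3,.02))
print("tcp in scene: rows -> pixel tip (306,163) at z", [ (z,proj(s,[.573,-.147,z])) for z in (.258,.27,.28,.285)])
E
```

```text
step w-t (array([ 0.5662, -0.089 ,  0.1306]), np.float64(0.0012130032352137795)) w-s (array([ 0.5659, -0.088 ,  0.1302]), np.float64(0.0034656487735114324))
blade cor1 (array([0.5239, 0.0073, 0.1174]), np.float64(0.001149639381832302)) cor2 (array([0.5824, 0.0135, 0.124 ]), np.float64(5.86703205780801e-05))
tray (array([0.4443, 0.0351, 0.0057]), np.float64(0.0002621041502638629)) (array([0.6588, 0.0573, 0.0143]), np.float64(0.000994209406190637))
[0.4481 0.0314 0.02  ] [0.6581 0.0556 0.02  ]
tcp in scene: rows -> pixel tip (306,163) at z [(0.258, array([305.4792, 170.4745])), (0.27, array([305.4742, 166.5114])), (0.28, array([305.47  , 163.1769])), (0.285, array([305.4679, 161.4987]))]
```

View pics/wrist3.png

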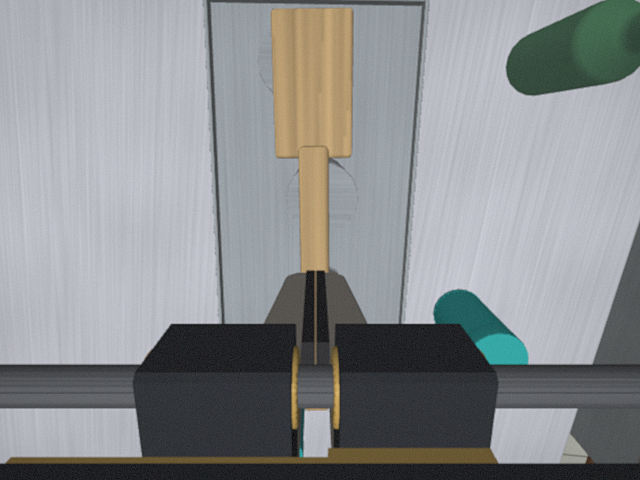

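```bash
python3 - <<'E'
from h import *
from workcell import bot
np.set_printoptions(precision=4,suppress=True)
w=Cam(bot.read_camera("wrist"));s=Cam(bot.read_camera("scene"))
for dz in (0,.01,.015,.02,.025,.03):
    print(dz,"w near edge",proj(w,[.573-.0012,-.137,.258+dz]),"s tip",proj(s,[.573+.018,-.147,.258+dz]))
cv2.imwrite("pics/sc4.png",cv2.resize(s.p[115:175,280:330],None,fx=10,fy=10,interpolation=cv2.INTER_NEAREST))
cv2.imwrite("pics/w4.png",cv2.resize(w.p[255:335,255:375],None,fx=6,fy=6,interpolation=cv2.INTER_NEAREST))
E
```

```text
0 w near edge [312.5888 253.2179] s tip [303.2448 173.3466]
0.01 w near edge [312.4592 259.2331] s tip [303.2307 170.0236]
0.015 w near edge [312.3895 262.4689] s tip [303.2237 168.3512]
0.02 w near edge [312.3162 265.8726] s tip [303.2166 166.6713]
0.025 w near edge [312.2389 269.4575] s tip [303.2095 164.9839]
0.03 w near edge [312.1575 273.2385] s tip [303.2023 163.2891]
```

View pics/sc4.png

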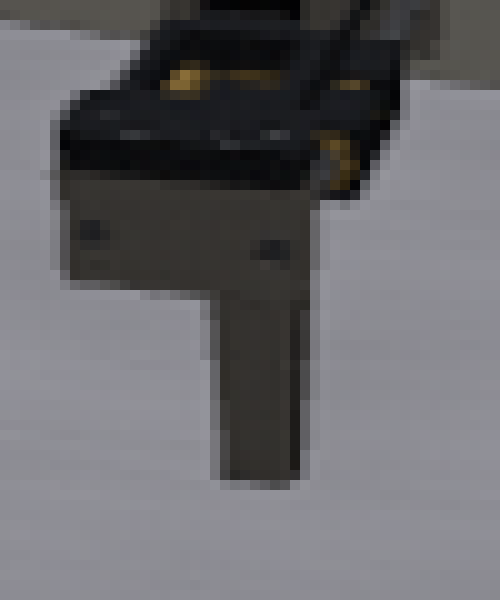

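View pics/w4.png

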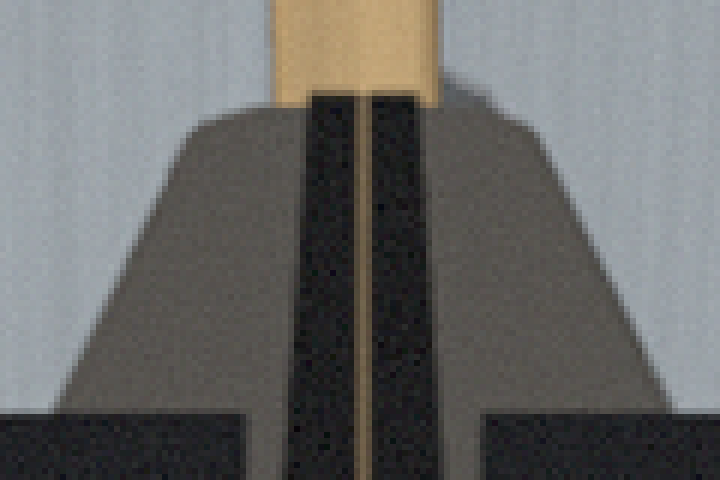

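In both the scene and wrist views, the fingertips sit about 25 mm short of the reported TCP: tip at row 163.5 in the scene image (TCP predicted at 170.5) and row 270.5 in the wrist image (253 predicted). That explains why the grip passed over the handle. I'll descend again in small steps, feeling for contact with the lid, to calibrate the offset directly.

```bash
python3 - <<'E'
from h import *
from workcell import bot
np.set_printoptions(precision=3,suppress=True)
bot.set_gripper(0.5,35)
bot.line_to([.574,-.147,.105],max_speed=.15)
bot.hold(.1)
f0=np.array(bot.current_contact_force());print(f0,bot.current_ee_pos())
z=.105
while z>.084:
    z-=.002; bot.line_to([.574,-.147,z],max_speed=.03)
    f=np.array(bot.current_contact_force())-f0
    print(round(z,4),bot.current_ee_pos()[2],f)
    if f[2]>2.5: break
print(bot.current_clock(),bot.current_opening()*92)
c=bot.read_camera("scene");cv2.imwrite("pics/s5.png",cv2.resize(c["pixels"][140:280,220:400],None,fx=4,fy=4,interpolation=cv2.INTER_CUBIC))
E
```

```text
[ 0.029 -0.526  0.181] [ 0.575 -0.147  0.106]
0.103 0.10309109964071526 [-0.496  1.107 -0.314]
0.101 0.10076704428710606 [0.32  1.236 0.459]
0.099 0.09876689555312507 [0.385 0.956 0.294]
0.097 0.09681232106823637 [ 0.568  0.697 -0.332]
0.095 0.09480725853830763 [0.801 0.41  0.256]
0.093 0.0927859752163703 [ 0.212  0.159 -0.113]
0.091 0.09082298028988095 [ 0.713  0.975 -0.527]
0.089 0.08993827836674788 [0.03  0.537 4.672]
11.8417 46.08632021536252
```

View pics/s5.png

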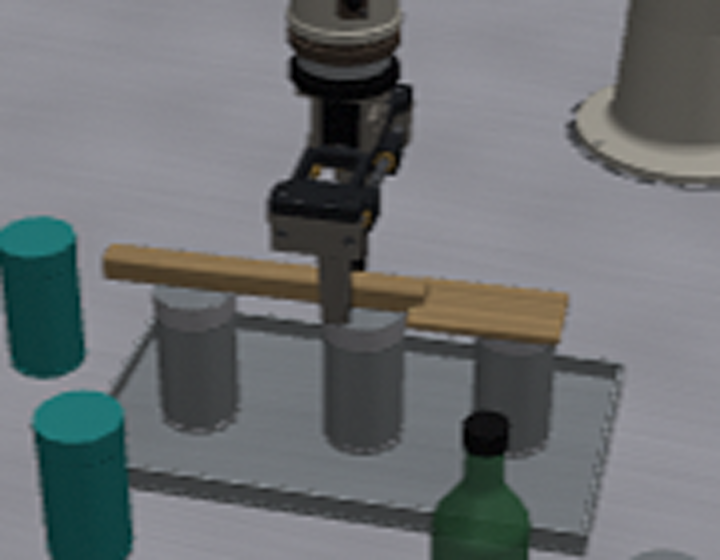

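The lid was felt at reported z = 0.090 (true 0.116), so the true tip is the reported TCP plus 26 mm. The scene crop shows the fingers straddling the handle on the middle lid. I'll back off 2 mm and grip.

```bash
python3 - <<'E'
from h import *
from workcell import bot
np.set_printoptions(precision=3,suppress=True)
bot.line_to([.574,-.147,.092],max_speed=.03)
bot.set_gripper(0.0,40)
print(bot.current_opening()*92,bot.current_contact_force())
bot.line_to([.574,-.147,.12],max_speed=.08)
bot.hold(.2);print(bot.current_contact_force(),bot.current_ft_torque(),bot.current_opening()*92)
bot.line_to([.574,-.147,.24],max_speed=.2)
c=bot.read_camera("scene");cv2.imwrite("pics/s6.png",c["pixels"])
print(bot.current_clock())
E
```

```text
24.098104852221812 [-0.017  0.019 -0.904]
[ 0.412 -0.237 -2.217] [-0.021 -0.066 -0.018] 24.18709940520022
14.1
```

View pics/s6.png

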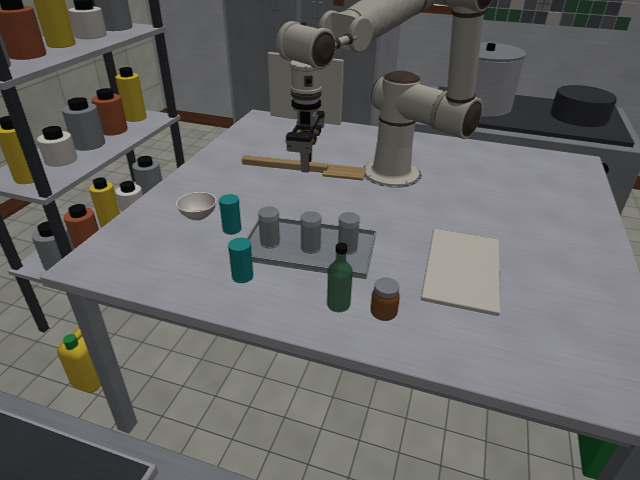

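The grip holds at 24.1 mm and the scene view shows the paddle level in the gripper. Next I'll carry it to the board.

```bash
python3 - <<'E'
from h import *
from workcell import bot
np.set_printoptions(precision=3,suppress=True)
r=down(np.radians(91.8))
bot.goto([.517,.313,.2],r);print(bot.current_clock())
bot.line_to([.517,.313,.01],max_speed=.15);bot.hold(.15)
print(bot.current_clock(),bot.current_ee_pos())
f0=np.array(bot.current_contact_force());z=.01
while z>-.016:
    z-=.003; bot.line_to([.517,.313,z],max_speed=.04)
    f=np.array(bot.current_contact_force())-f0;print(round(z,3),bot.current_ee_pos()[2],f)
    if f[2]>2.5:break
print(bot.current_clock())
c=bot.read_camera("scene");cv2.imwrite("pics/s7.png",cv2.resize(c["pixels"][130:330,320:580],None,fx=3,fy=3,interpolation=cv2.INTER_CUBIC))
E
```

```text
15.8
17.3667 [0.518 0.313 0.011]
0.007 0.006794971206944327 [ 0.898 -1.261 -0.268]
0.004 0.003607026849369935 [ 0.923 -0.361 -0.109]
0.001 0.0006776752414146825 [ 0.32   0.036 -0.561]
-0.002 -0.0022955478575699823 [ 0.098  0.25  -0.996]
-0.005 -0.005294871743774805 [ 0.623 -0.596 -0.498]
-0.008 -0.00829776506320496 [ 0.425  0.908 -1.156]
-0.011 -0.009583905181072418 [-1.787 -1.336  7.976]
19.1167
```

View pics/s7.png

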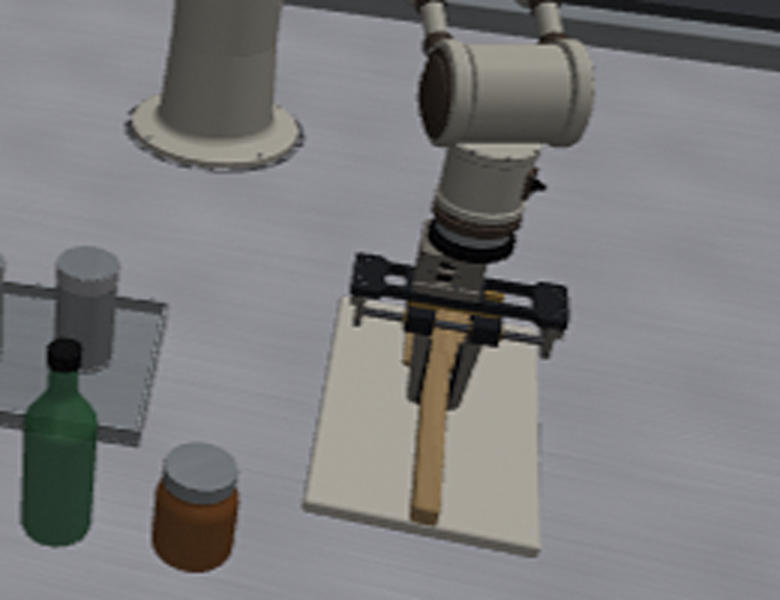

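Contact came at the predicted height, and the scene shows the paddle lying along the board. I'll release, rise and look.

```bash
python3 - <<'E'
from h import *
from workcell import bot
np.set_printoptions(precision=3,suppress=True)
bot.line_to([.517,.313,-.009],max_speed=.03)
bot.set_gripper(0.6)
bot.line_to([.517,.313,.15],max_speed=.2)
print(bot.current_clock())
for n in("top","scene"):
    c=bot.read_camera(n);cv2.imwrite(f"pics/{n}8.png",c["pixels"])
    np.savez(f"{n}8.npz",p=c["pixels"],R=c["R"],t=c["t"],k=[c["fx"],c["fy"],c["cx"],c["cy"]])
p=cv2.imread("pics/top8.png");cv2.imwrite("pics/top8c.png",cv2.resize(p[225:345,235:415],None,fx=4.4,fy=4.4,interpolation=cv2.INTER_CUBIC))
p=cv2.imread("pics/scene8.png");cv2.imwrite("pics/scene8c.png",cv2.resize(p[190:300,230:390],None,fx=5,fy=5,interpolation=cv2.INTER_CUBIC))
E
```

```text
20.9833
```

View pics/top8c.png

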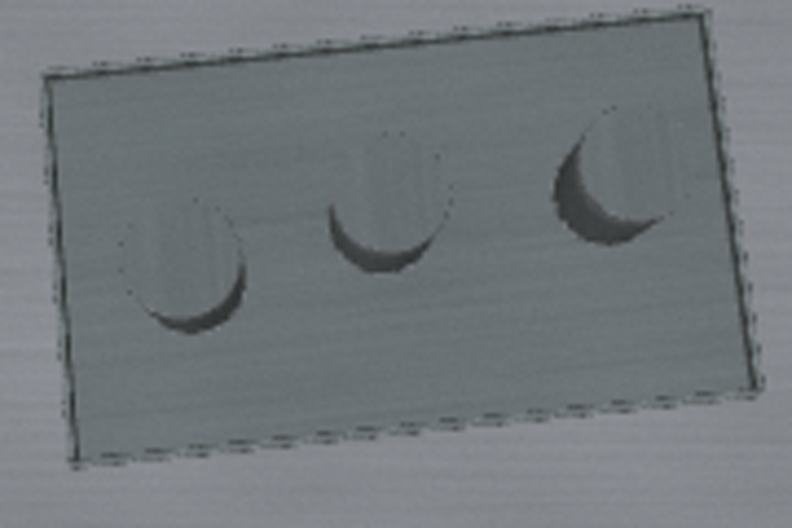

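View pics/scene8c.png

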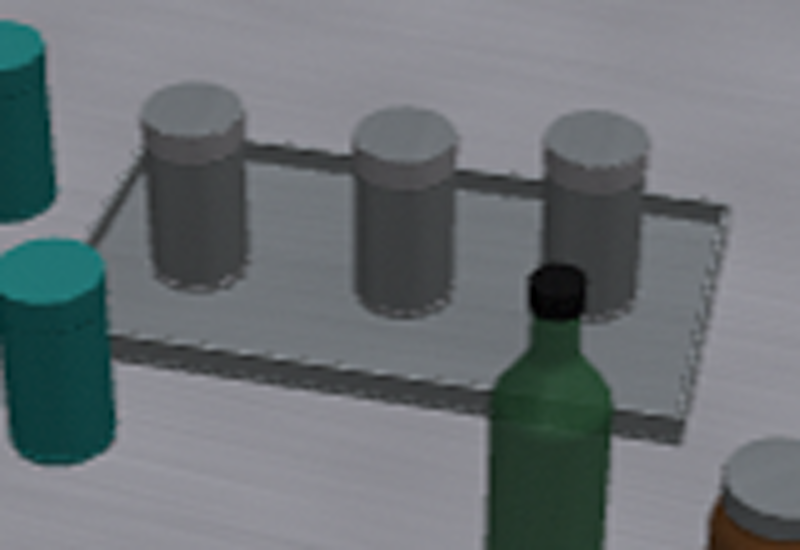

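View pics/scene8.png

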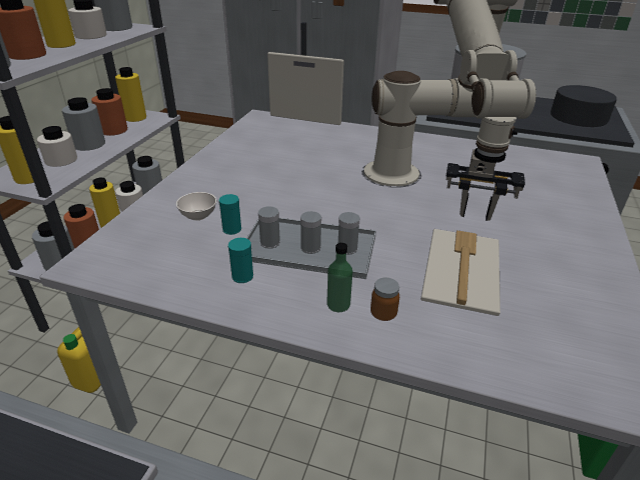

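The paddle lies within the board. The three lids show in the top crop at about (183,255), (391,192) and (635,163), and in the scene crop at (597,139), (405,135) and (194,110). Locating them from both views:

```bash
python3 - <<'E'
from h import *
np.set_printoptions(precision=4,suppress=True)
t=load("top8.npz");s=load("scene8.npz")
T=lambda x,y:(x/4.4+235,y/4.4+225); S=lambda x,y:(x/5+230,y/5+190)
for n,a,b in[("L",(183,255),(597,139)),("M",(391,192),(405,135)),("R",(635,163),(194,110))]:
    print(n,t.pt(*T(*a),.116),s.pt(*S(*b),.116),tri(t,T(*a),s,S(*b)))
# crescent bottoms in top: lowest base rim pt on floor (z .004)
for n,a in[("L",(192,333)),("M",(382,272)),("R",(605,244))]:
    p=t.pt(*T(*a),.004);print(n,p[:2]+[.03,0])
# scene base bottoms
for n,a in[("L",(592,320)),("M",(403,318)),("R",(200,291))]:
    p=s.pt(*S(*a),.004);d=(p-s.o)[:2];d/=np.linalg.norm(d);print(n,p[:2]+d*.03)
H,Sa,V=cv2.split(cv2.cvtColor(t.p,cv2.COLOR_BGR2HSV))
E
```

```text
L [ 0.5463 -0.027   0.116 ] [ 0.5477 -0.022   0.116 ] (array([ 0.5459, -0.0247,  0.1144]), np.float64(0.0044885719002117005))
M [ 0.5788 -0.1317  0.116 ] [ 0.5808 -0.1275  0.116 ] (array([ 0.5785, -0.1301,  0.1143]), np.float64(0.003499977493231989))
R [ 0.5943 -0.256   0.116 ] [ 0.5966 -0.2524  0.116 ] (array([ 0.5941, -0.255 ,  0.1143]), np.float64(0.002684407187961554))
L [ 0.5454 -0.0263]
M [ 0.5798 -0.1318]
R [ 0.5961 -0.2569]
L [ 0.5412 -0.0198]
M [ 0.5775 -0.1292]
R [ 0.5938 -0.2561]
```

The two views agree within 4 mm and give the lid height as 0.114 (0.116 expected). L is at (0.546,−0.0255), M at (0.579,−0.130) and R at (0.595,−0.2555). Next I'll heft the left one.

```bash
cat >> h.py <<'E'
def avgf(bot,n=12):
    F=[]
    for _ in range(n):
        F.append(bot.current_contact_force());bot.hold(.04)
    return np.mean(F,0)
YAW=down(np.radians(6.9))
def heft(bot,x,y,final=False,zg=.021,zt=.13):
    bot.set_gripper(1.0)
    bot.goto([x,y,zt],YAW)
    bot.hold(.1);f0=avgf(bot,8)
    bot.line_to([x,y,zg],max_speed=.15)
    f=np.array(bot.current_contact_force())-f0;print("down",f,bot.current_ee_pos())
    if abs(f[2])>5: raise SystemExit("contact")
    bot.set_gripper(0.0,50);o=bot.current_opening()*92;print("grip mm",o)
    if not 55<o<66: raise SystemExit("bad grip")
    bot.line_to([x,y,zg+.05],max_speed=.09)
    bot.hold(.2);f=avgf(bot)-f0;print("weight N",-f[2],f,bot.current_opening()*92,"t",bot.current_clock())
    return -f[2]
def putdown(bot,x,y,zg=.021,zt=.13):
    bot.line_to([x,y,zg+.008],max_speed=.09)
    bot.line_to([x,y,zg],max_speed=.025)
    bot.hold(.1);print("down f",bot.current_contact_force())
    bot.set_gripper(1.0);bot.line_to([x,y,zt],max_speed=.2);print("t",bot.current_clock())
E
python3 - <<'E'
from h import *
from workcell import bot
np.set_printoptions(precision=3,suppress=True)
heft(bot,.546,-.0255)
c=bot.read_camera("scene");cv2.imwrite("pics/s9.png",cv2.resize(c["pixels"][100:300,220:480],None,fx=3,fy=3,interpolation=cv2.INTER_CUBIC))
E
```

```text
down [0.853 0.459 0.805] [ 0.547 -0.026  0.022]
grip mm 58.72949495494666
weight N 6.18052999892922 [-0.231 -0.31  -6.181] 58.19206902043888 t 26.375
```

View pics/s9.png

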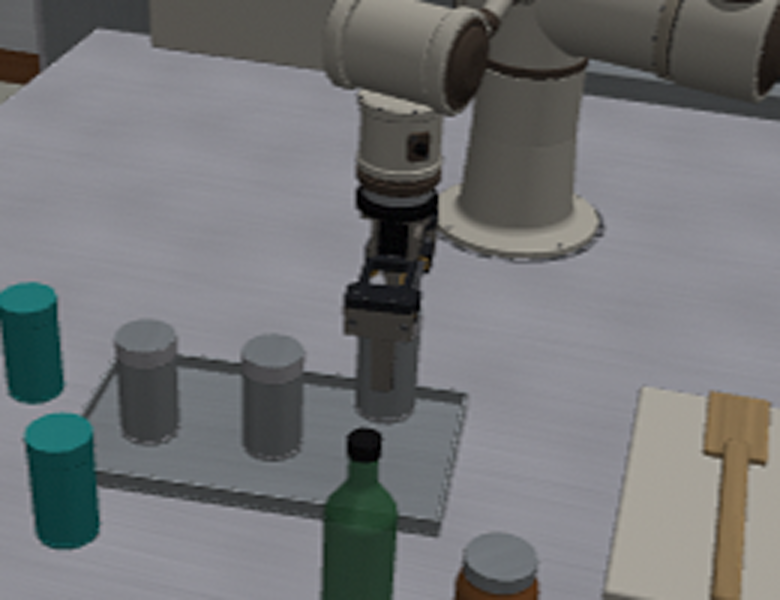

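The left tin is lifted upright and weighs about 6.2 N. I'll put it down and carry on with the middle.

```bash
python3 - <<'E'
from h import *
from workcell import bot
np.set_printoptions(precision=3,suppress=True)
putdown(bot,.546,-.0255)
heft(bot,.579,-.130)
c=bot.read_camera("scene");cv2.imwrite("pics/s10.png",cv2.resize(c["pixels"][100:300,220:480],None,fx=3,fy=3,interpolation=cv2.INTER_CUBIC))
E
```

```text
down f [-0.165  0.405 -4.474]
t 28.95
down [ 0.27   0.107 -0.271] [ 0.58  -0.13   0.022]
grip mm 58.12377195369232
weight N 1.8343723861793961 [-0.259  0.07  -1.834] 58.050018726584604 t 33.0
```

View pics/s10.png

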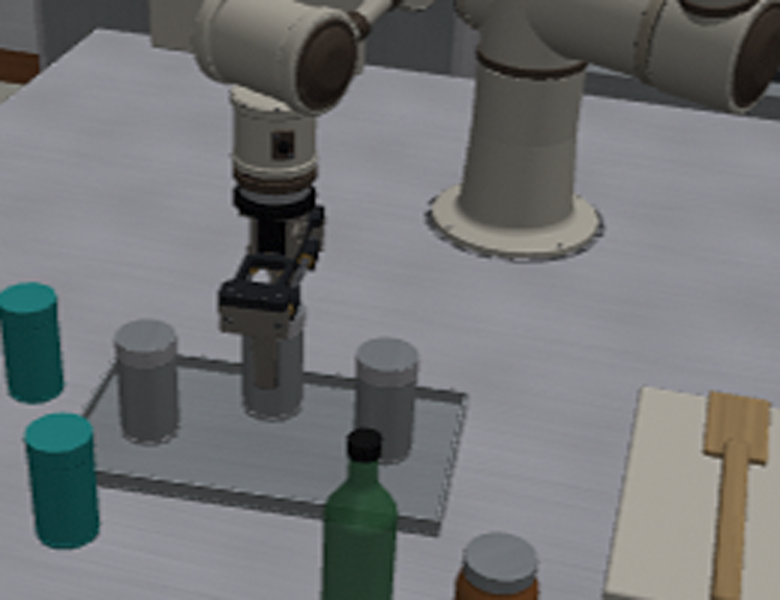

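The left tin is standing again, and the middle is lifted upright at about 1.8 N. Next the right one, setting down 1.5 mm lower for firmer contact.

```bash
python3 - <<'E'
from h import *
from workcell import bot
np.set_printoptions(precision=3,suppress=True)
putdown(bot,.579,-.130,zg=.0195)
heft(bot,.595,-.2555)
c=bot.read_camera("scene");cv2.imwrite("pics/s11.png",cv2.resize(c["pixels"][100:300,220:480],None,fx=3,fy=3,interpolation=cv2.INTER_CUBIC))
E
```

```text
down f [-2.312  0.044  5.734]
t 35.6
down [-0.038  1.558 -0.121] [ 0.596 -0.256  0.022]
grip mm 57.94642214934729
weight N 3.8020410473355932 [-0.012 -0.145 -3.802] 58.439841305833944 t 39.7083
```

View pics/s11.png

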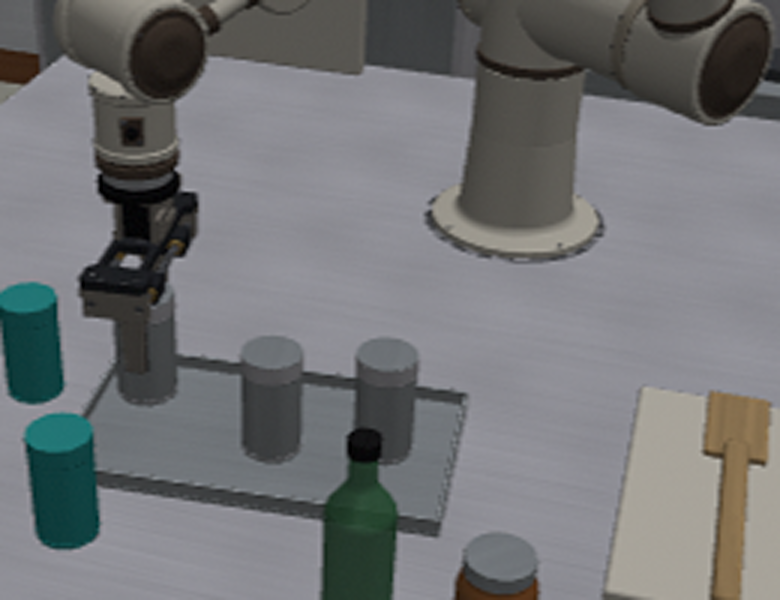

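The weights are 6.2, 1.8 and 3.8 N, so the left tin is heaviest. I'll set the right one down, then take the left up 15 cm.

```bash
python3 - <<'E'
from h import *
from workcell import bot
np.set_printoptions(precision=3,suppress=True)
putdown(bot,.595,-.2555,zg=.0198)
heft(bot,.546,-.0255)
bot.line_to([.546,-.0255,.173],max_speed=.12)
bot.hold(.3)
print(bot.current_clock(),bot.current_ee_pos(),bot.current_opening()*92,avgf(bot,6))
c=bot.read_camera("scene");cv2.imwrite("pics/s12.png",c["pixels"])
c=bot.read_camera("top");cv2.imwrite("pics/t12.png",c["pixels"])
E
```

```text
down f [-0.823  0.696  6.646]
t 42.3083
down [-0.027  0.421  1.026] [ 0.547 -0.026  0.022]
grip mm 58.171830388515616
weight N 5.642206531541314 [ 0.014  0.049 -5.642] 57.965211531667045 t 46.775
48.075 [ 0.546 -0.025  0.172] 58.40721376221815 [-0.025 -0.04  -5.958]
```

View pics/s12.png

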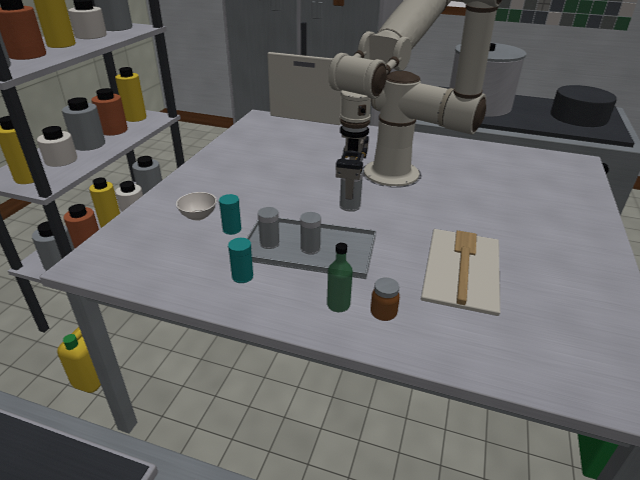

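View pics/t12.png

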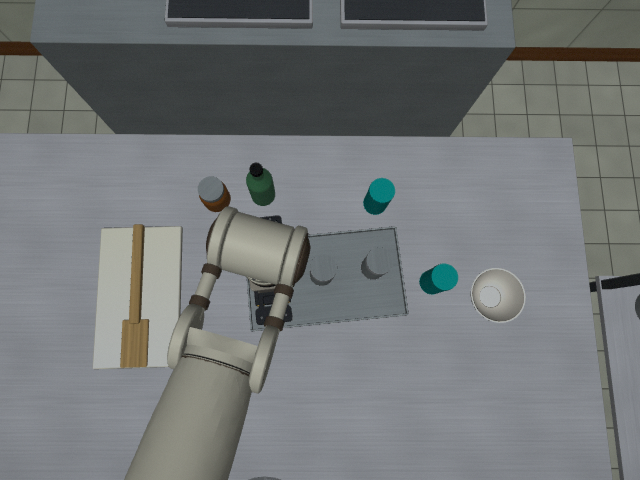

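The scene view shows the left tin held upright and high at px (350,190), with the other two standing at (269,228) and (311,233). The top view shows the paddle (115–150, 225–367) on the board and the bystanders where they were. Handing in.

```bash
python3 - <<'E'
from workcell import bot
bot.job_done()
print(bot.current_clock(),bot.current_ee_pos(),bot.current_opening()*92)
E
```

```text
the job is handed in; nothing more can be done
the job is handed in; nothing more can be done
```

I moved the paddle onto the chopping board and hefted the canisters left to right. I handed in at about 48 s, holding up the left one, the heaviest; no verdict is reported.

- **Weights:** left about 6.0 N (separate readings 6.2, 5.6 and 6.0), middle about 1.8 N, right about 3.8 N.
- **Last checks:**
  - The left canister was lifted 15 cm, looked upright, with the grip steady at 58 mm and about 6 N on the wrist.
  - The middle and right canisters were standing in the tray. The paddle was lying on the board.
  - The bottle, jar and bowl looked unmoved.
- **What disagreed:**
  - The first paddle grasp closed on air because the fingertips sit about 26 mm short of the reported TCP. I corrected for this after feeling for the middle lid; the extra grasp cost about 8 s and moved nothing I could see.
  - The left canister still hung mostly from the gripper when I released it after its heft, so it may have dropped about a millimetre. It stood upright afterwards.
  - The gripper read about 58 mm on the 60 mm canisters.

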